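# Fit the large hose clamp on the manifold's barbed stub

## Robot

A 6-joint arm with a two-finger parallel gripper is mounted at the origin on a cart in front of the work surface, level with it; the furniture and walls round the work are solid. World frame = base frame: x ahead of the robot, y to its left, z up, the work surface at z = 0. Lengths are in m, angles in rad, forces in N, time in s.
With the tool pointing down it reaches from about 0.375 to 0.9 m from the base axis. Payload 3.1 kg.
Tool frame: the origin (TCP) lies midway between the tips of the shut fingers; the grasp point (between the pads) lies 19 mm behind it (arm.grip_depth is the distance from the TCP to the grasp point, in m); z points along the fingers, y is the direction in which the jaws open and shut (so a half turn about z gives the same grasp; the last joint's range is limited). The gripper opens to 85 mm and grips with 20 to 120 N. Pads are 22 mm wide; open, the fingers measure 114 mm over their backs; the gripper's body (76 mm by 85 mm) begins 54 mm behind the grasp point. The pads swing forward as they close: fully open they stand 13 mm farther back than shut.
Start: joints at [-1.319, 0.527, 1.433, -0, 1.181, -0.178], TCP at [0.26, -0.568, 0.231] pointing down, gripper open.
Joint ranges: [-3.08, 3.08], [-0.75, 2.2], [0.22, 2.44], [-1.43, 4.57], [0, 2.65], [-2.85, 2.85]. Speed limits (rad/s): [2.79, 2.79, 3.14, 3.14, 3.14, 3.14].

## Interface

Orientations are given as a unit quaternion [x, y, z, w].
In Python, from workcell import arm gives the robot as it stands.
- The arm moves only by the tool arm_command, never from a script. Its argument "moves" is one flat list of numbers, 5 for each row, row after row: the shift along the tool's x, y, z in mm, then the turn about the tool's z in degrees, then the gripper command: -1 is fully open, 1 is shut, values between are in proportion. In form: [tx, ty, tz, spin, gripper, tx, ty, tz, spin, gripper, ...]. A call has 1 to 5 rows; each row shifts and turns the pose as measured when the row begins, along the tool's axes as they then stand; what a row does not reach is not made up. A row lasts 1/10 s, in which the tool goes at most 50 mm and 8.59 degrees, less where a joint would pass 70% of its speed; a pose out of reach is approached as far as the arm can. A call with a gripper value outside its range is refused whole. The fingers move at their own pace and stop on an object; "grip_force" is the grip in N (left out, the last holds). Time passes only in rows, so rows that do not move let the fingers close. It gives the time, the measured TCP pose, the force and the opening at its end, in the units of the state.
- arm.sense(): the state, without advancing time (a new reading comes with each control period).
- arm.read_camera(name): name is "scene" or "top" or "wrist"; returns a dict with "frame" (420x560x3 uint8, red, green, blue), "K" (3x3 intrinsics, pixels), "k1" (the pictures are not rectified: a ray, as slopes to the right and down, at radius r is drawn at 1 + k1 r^2 times it, then the intrinsics apply), "rvec" (rotation vector, rad) and "tvec" (3), from world to camera coordinates, as OpenCV has them. Camera axes: x right, y down, z forward; pixel columns grow to the right and rows downward; lengths in m; the calibration is good to about 2 mm. A picture is of the moment at which its call begins. There is no depth.
- arm.finish_job(): hands the job in, once; it reports no verdict.
Trained networks look in a picture, given as the dict that the camera call returned (one of the last four; its "shot" number tells which), for a name from the list of things; names that differ only in an ending like _2 or _b are one class to them, and where a whole thing is asked for, a point or a joint stands for the part that bears it (a point fixed in the world has none). Each returns a list of dicts, best first, with "confidence" (0 to 1); they miss things now and then, are a little off and sometimes report something else, mostly with a low value. They report only what shows in the picture. A call takes as long as a camera call.
- arm.regions_of(picture, label): "region" (420x560 bool, what is visible of it).
- arm.tip_of(picture, label): "position" ([x, y, z] in m, in world coordinates, good to about 4 mm: a listed point, or the origin of a listed thing).
The state is a dict: "t": time; "joints": joint angles; "dq": joint speeds; "tau": joint torques, N m; "eef_pos": TCP position; "tcp_rot": TCP orientation; "force": force on the tool from outside, world axes, zero at the start; "ft_torque": the same for the moment, N m; "opening": opening from 0.0 (shut) to 1.0 (fully open).
Only numpy, scipy, OpenCV 4.12 (cv2) and the standard library are available. Lean on these libraries where they do the work, as an engineer would, in place of code of your own. Each camera call takes 0.05 s, during which the arm holds its last target.

## Task

Take the larger of the two steel hose clamps, slide its band over the barbed stub of the manifold until it sits against the manifold's block, standing upright on the base plate. Then turn its wing key clockwise until the clamp is snug (the key comes to its stop after a little less than a quarter turn), and let go. Leave the smaller clamp where it is.

Things in the scene. Friction and masses are not known exactly. Their poses are not given: they have to be found in the camera images.
- manifold: Fixed aluminium block on a 10 mm steel plate, with a level barbed stub. Origin on the table under the middle of the block's front face, x into the block. Stub along -x, axis 34 mm above the table: rubber cuff of diameter 26 to x=-26 mm, then barbs of diameter 22 to the tip at -62. Plate 116 wide, under the stub to x=-70, ramp to -77. Block 104 wide; its top 53, screw heads 57 above the table.
- clamp: Larger clamp, loose, 150 g, upright on the mat on a foot 24 mm long (x), y -47 to +13. Origin under the band's middle. Band: upright ring about x, hole 44, centre z=24, top z=50. Housing and vertical screw at y=-36; on it the wing key, an upright bar 26 x 10 mm, z=64 to 90. x starts within 40 deg of the manifold's x. Fitted: origin at manifold x=-12, y=0, z=10, x axes alike, 9 mm play round the cuff.
- clamp_key (a joint): Turn of the larger clamp's wing key in rad about its vertical screw, clockwise from above: 0 loose, 1.4 snug at its stop. At value q the wing's 26 mm length lies at the clamp's yaw minus q. Stiff (0.05 N m): stays where left, and the clamp can be lifted, carried and slid on by the key. Turning draws the band's upper half down by up to 9 mm.
- small_clamp: Smaller steel clamp, a loose bystander: same shape at 0.55 of the size (hole 24 mm, 50 mm tall over its key, which does not turn), too small for the stub. Origin under the middle of its band.

How it is judged:
On the way:
1. the large clamp's band is over the stub and near the block, its key not yet tightened (x of clamp in the frame of manifold between -0.03 and 0 m and y of clamp in the frame of manifold between -0.015 and 0.015 m and z of clamp in the frame of manifold below 0.025 m and value of joint clamp_key below 0.7 rad), for 0.2 s.
At the end, for the whole second after the job is handed in: The large clamp rests on the base plate, band round the stub: foot within 14 mm of the block, 13 mm sideways, under 11 degrees of tilt, in line with the stub within 17 degrees, origin under 16 mm above the table plane; its key turned at least 1.1 of 1.4 rad (x of clamp in the frame of manifold between -0.026 and 0 m and y of clamp in the frame of manifold between -0.013 and 0.013 m and z of clamp in the frame of manifold below 0.016 m and angle between clamp's own z axis and vertical below 0.2 rad and angle between the x axis of clamp and the x axis of manifold, either way round below 0.3 rad and value of joint clamp_key above 1.1 rad and linear speed of clamp below 0.02 m/s); the robot touches nothing.
It fails at once if the smaller clamp is moved by more than 40 mm (distance of small_clamp from where it was at the start of the episode above 0.04 m).
It also fails if it takes over 38 s, if anything falls off the work surface, if the arm or the gripper's body presses on something with over 40 N, if the wrist force passes 120 N, or if a joint passes its speed limit or range.

## Working session

There is one attempt and no reset: what is moved stays moved. The work goes in short steps, Python scripts to look and compute and a tool call to move; the robot and the scene stay as the last step left them, time stands still between calls to the robot, and variables do not carry over. Pictures are saved under pics/ and viewed, and the job is handed in when it is done.

Besides the shell and the picture viewer there is one more tool, called after ">>>" by a JSON object that holds its "api" and its "payload", one argument or row to a line. arm_command: Moves the arm, as the interface text tells. Its arguments: {"type":"object","properties":{"moves":{"type":"array","items":{"type":"number"}},"grip_force":{"type":"number"}},"required":["moves"]}

```bash
ls; mkdir -p pics; cat > h.py <<'E'
import numpy as np, cv2
from scipy.spatial.transform import Rotation as R
from workcell import arm
def save(p,n): cv2.imwrite('pics/'+n+'.png',p['frame'][:,:,::-1])
def proj(p,X):
    X=np.atleast_2d(X).astype(float)
    d=np.array([p['k1'],0,0,0,0],float)
    return cv2.projectPoints(X,np.array(p['rvec'],float),np.array(p['tvec'],float),np.array(p['K'],float),d)[0][:,0]
def ray(p,uv):
    d=np.array([p['k1'],0,0,0,0],float)
    n=cv2.undistortPoints(np.array(uv,float).reshape(-1,1,2),np.array(p['K'],float),d)[:,0]
    Rm=cv2.Rodrigues(np.array(p['rvec'],float))[0]
    c=-Rm.T@np.array(p['tvec'],float).ravel()
    return c,(Rm.T@np.c_[n,np.ones(len(n))].T).T
def onz(p,uv,z):
    c,d=ray(p,uv); return c+d*((z-c[2])/d[:,2:3])
E
python3 - <<'E'
from h import *
s=arm.sense(); print(s)
for n in ['scene','top','wrist']:
    p=arm.read_camera(n); save(p,n+'0')
    print(n,-cv2.Rodrigues(np.array(p['rvec'],float))[0].T@np.array(p['tvec']).ravel(),p['k1'],p['K'])
    for l in ['manifold','clamp','small_clamp']:
        for r in arm.tip_of(p,l)[:2]: print(l,r)
        for r in arm.regions_of(p,l)[:2]:
            ys,xs=np.nonzero(r['region']); print('  reg',r['confidence'],xs.min(),xs.max(),ys.min(),ys.max(),len(xs))
E
```

```text
pics
{'t': 0.0, 'joints': array([-1.31947144e+00,  5.28485203e-01,  1.43393976e+00,  2.61662719e-05,
        1.18141130e+00, -1.78519705e-01]), 'dq': array([ 4.80673826e-04,  5.04904239e-04, -3.47680003e-06, -1.11264772e-03,
       -2.32306885e-03, -1.01495689e-03]), 'tau': array([-3.97650228e-04, -4.42349160e+01, -1.78026992e+01, -3.02103708e-04,
        8.35012266e-03,  4.72705437e-06]), 'eef_pos': array([ 0.26029135, -0.5674062 ,  0.23031003]), 'tcp_rot': array([ 9.76993416e-01,  2.13266513e-01, -2.87373257e-05, -1.12149960e-03]), 'force': array([-0.48941955, -0.22996049, -0.53150968]), 'ft_torque': array([-0.00831619,  0.03940259,  0.07109269]), 'opening': 0.9994193022897319}
scene [ 0.33646536 -0.52024765  0.67093215] 0.0430828685206574 [[531.52593173   0.         276.62099132]
 [  0.         531.52593173 207.15741335]
 [  0.           0.           1.        ]]
manifold {'position': [0.5967, 0.1417, -0.0003], 'confidence': 0.88}
  reg 0.64 178 268 142 221 4240
clamp {'position': [0.6243, -0.2245, 0.0046], 'confidence': 0.76}
  reg 0.81 328 384 278 336 1653
small_clamp {'position': [0.6115, -0.1146, 0.0071], 'confidence': 0.71}
  reg 0.92 288 313 252 283 420
top [ 0.45378184 -0.00993929  0.92890114] -0.16197905374164412 [[527.77511613   0.         283.2450182 ]
 [  0.         527.77511613 202.40127775]
 [  0.           0.           1.        ]]
manifold {'position': [0.5954, 0.1409, 0.003], 'confidence': 0.62}
  reg 0.67 155 238 178 256 4701
clamp {'position': [0.6213, -0.2199, 0.0031], 'confidence': 0.91}
  reg 0.78 384 414 172 219 782
  reg 0.5 154 238 178 256 4761
small_clamp {'position': [0.6033, -0.1135, 0.0069], 'confidence': 0.54}
  reg 0.48 329 338 197 221 190
wrist [ 0.33035093 -0.53716643  0.3746189 ] -0.04279484406929489 [[323.2621825    0.         279.74323211]
 [  0.         323.2621825  212.87361612]
 [  0.           0.           1.        ]]
```

```bash
python3 - <<'E'
import cv2
a=cv2.imread('pics/top0.png'); 
cv2.imwrite('pics/topM.png',cv2.resize(a[150:280,130:260],None,fx=4.5,fy=4.5,interpolation=cv2.INTER_CUBIC))
cv2.imwrite('pics/topC.png',cv2.resize(a[140:240,320:440],None,fx=6,fy=6,interpolation=cv2.INTER_CUBIC))
E
```

```text
(no output)
```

View pics/scene0.png

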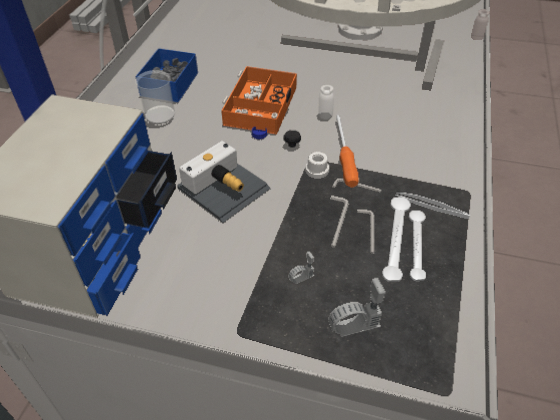

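View pics/top0.png

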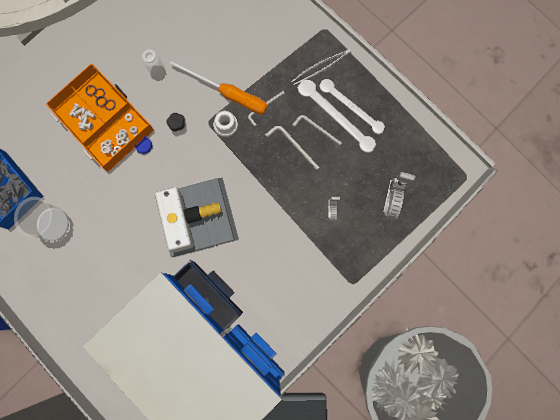

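View pics/topM.png

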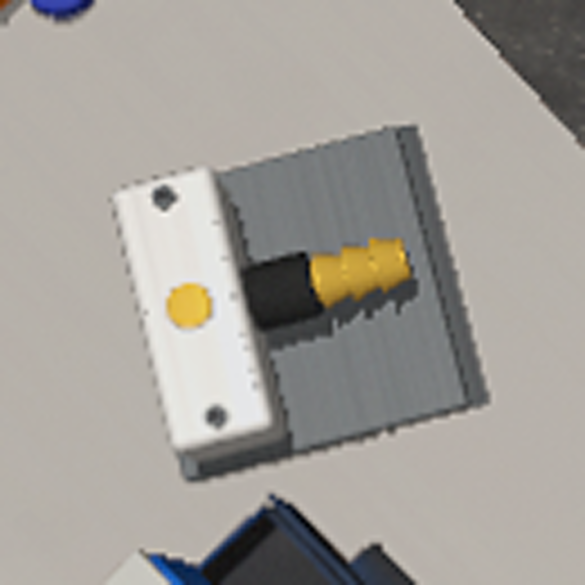

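View pics/topC.png

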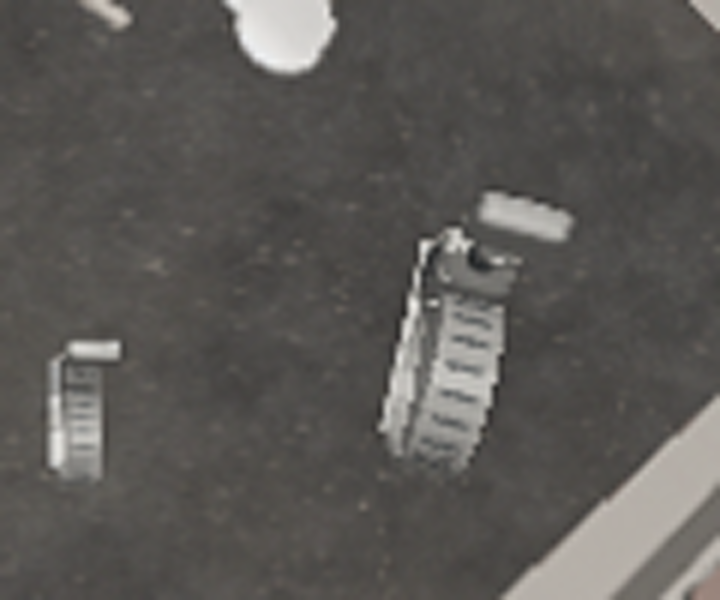

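The top view shows the manifold near (200,215) with its stub pointing right, the large clamp at (398,195) with its key at the upper end, and the small clamp at (334,209). I'll fit poses from corner pixels.

```bash
cat > fit.py <<'E'
from h import *
from scipy.optimize import least_squares
def place(P,q):
    c,s=np.cos(q[2]),np.sin(q[2]); P=np.atleast_2d(P)/1000.
    return np.c_[q[0]+c*P[:,0]-s*P[:,1], q[1]+s*P[:,0]+c*P[:,1], P[:,2]]
def fit(obs,q0):
    f=lambda q: np.concatenate([(proj(p,place(P,q))-uv).ravel() for p,P,uv in obs])
    r=least_squares(f,q0,loss='soft_l1'); return r.x,r.fun.reshape(-1,2)
E
python3 - <<'E'
from fit import *
p=arm.read_camera('top'); p2=arm.read_camera('scene')
o=np.array([130,150.])
uv=np.array([[395,128],[415,126],[465,405],[488,403],[405,258],[164,197],[216,415]])/4.5+o
P=[[-70,-58,10],[-77,-58,0],[-70,58,10],[-77,58,0],[-62,0,36],[21,-40,57],[21,40,57]]
q,r=fit([(p,P[:5],uv[:5])],[.5967,.1417,1.6]); print('man',q,np.degrees(q[2])); print(r)
print('screws at z57 in man frame:',[ (np.array([[np.cos(q[2]),np.sin(q[2])],[-np.sin(q[2]),np.cos(q[2])]])@(x[:2]-q[:2]))*1000 for x in onz(p,uv[5:],.057)])
w=np.array([[485,195],[573,215],[565,240],[480,222]])/6+np.array([320,140.])
X=onz(p,w,.09); print('wing corners',X); print('centre',X.mean(0)); d=(X[0]-X[1]+X[3]-X[2]); yaw=np.arctan2(d[1],d[0]); print('wing yaw',np.degrees(yaw),np.linalg.norm(d)/2)
c=X.mean(0)[:2]; print('clamp origin',c-36e-3*np.array([np.sin(yaw),-np.cos(yaw)]))
# overlay
f=p['frame'][:,:,::-1].copy()
for u in proj(p,place(P,q)): cv2.circle(f,tuple(np.int32(np.round(u))),1,(0,0,255),-1)
cv2.imwrite('pics/ov.png',cv2.resize(f[150:280,130:260],None,fx=4.5,fy=4.5))
f=p2['frame'][:,:,::-1].copy()
for u in proj(p2,place(P,q)): cv2.circle(f,tuple(np.int32(np.round(u))),1,(0,0,255),-1)
cv2.imwrite('pics/ov2.png',cv2.resize(f[120:240,160:290],None,fx=4.5,fy=4.5))
s=arm.sense(); print(R.from_quat(s['tcp_rot']).as_matrix().round(3),s['t'])
E
```

```text
man [0.59392829 0.14109187 1.84927457] 105.95562791900934
[[ 0.01742639 -0.62782147]
 [-0.12141252  0.09960449]
 [ 0.55697285  0.21908206]
 [-0.32317048  0.27924083]
 [-0.08234699 -0.06526813]]
screws at z57 in man frame: [array([ 19.04004667, -42.00929396]), array([18.97048997, 43.16225646])]
wing corners [[ 0.6642269  -0.22059439  0.09      ]
 [ 0.65903753 -0.24530988  0.09      ]
 [ 0.65188992 -0.24275562  0.09      ]
 [ 0.65653035 -0.21891909  0.09      ]]
centre [ 0.65792118 -0.23189474  0.09      ]
wing yaw 78.5546473518496 0.02476854753349236
clamp origin [ 0.62263706 -0.22475115]
[[ 0.909  0.417  0.   ]
 [ 0.417 -0.909 -0.   ]
 [-0.     0.    -1.   ]] 1.15
```

View pics/ov2.png

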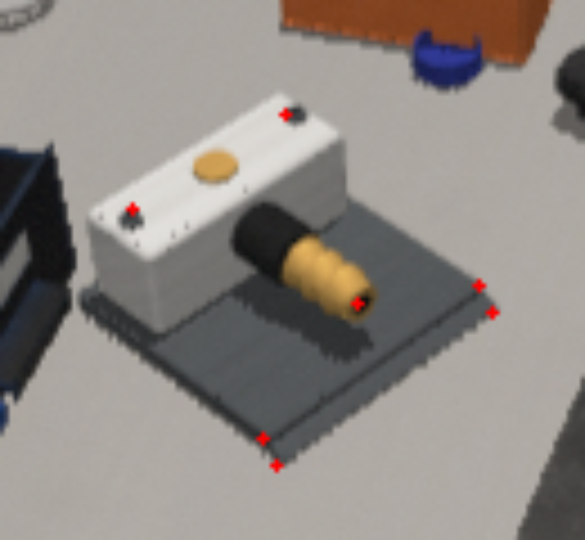

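The manifold fits at (0.594, 0.141) with yaw 106°, which agrees with the scene view. The clamp key is at (0.658, -0.232) with yaw 78.6°. Next I move to hover above it.

```bash
cat > plan.py <<'E'
from h import *
def plan(tx,ty,tz,yaw,n=None,step=48,quiet=False):
    s=arm.sense(); p=np.array(s['eef_pos']); Rm=R.from_quat(s['tcp_rot']).as_matrix()
    yd=np.degrees(np.arctan2(Rm[1,0],Rm[0,0])); d=np.array([tx,ty,tz])-p; dy=(yaw-yd+180)%360-180
    k=n or int(max(1,np.ceil(np.linalg.norm(d)*1000/step),np.ceil(abs(dy)/8)))
    print('t',round(s['t'],2),'pos',(p*1000).round(1),'yaw',yd.round(2),'tilt z',Rm[:,2].round(4),'F',np.round(s['force'],1),'op',round(s['opening'],3),'steps',k)
    for i in range(k):
        y=np.radians(yd+dy*i/k); c,sn=np.cos(y),np.sin(y); w=d/k*1000
        print([round(c*w[0]+sn*w[1],1),round(sn*w[0]-c*w[1],1),round(-w[2],1),round(-dy/k,2)])
E
python3 -c "
from plan import *
plan(.658,-.232,.17,78.5)"
```

```text
t 1.15 pos [ 260.5 -568.1  231.3] yaw 24.63 tilt z [ 0. -0. -1.] F [-0.7 -0.4 -0.3] op 1.004 steps 11
[np.float64(45.6), np.float64(-12.7), np.float64(5.6), np.float64(-4.9)]
[np.float64(46.5), np.float64(-8.8), np.float64(5.6), np.float64(-4.9)]
[np.float64(47.1), np.float64(-4.8), np.float64(5.6), np.float64(-4.9)]
[np.float64(47.3), np.float64(-0.7), np.float64(5.6), np.float64(-4.9)]
[np.float64(47.2), np.float64(3.3), np.float64(5.6), np.float64(-4.9)]
[np.float64(46.8), np.float64(7.3), np.float64(5.6), np.float64(-4.9)]
[np.float64(46.0), np.float64(11.3), np.float64(5.6), np.float64(-4.9)]
[np.float64(44.8), np.float64(15.2), np.float64(5.6), np.float64(-4.9)]
[np.float64(43.4), np.float64(18.9), np.float64(5.6), np.float64(-4.9)]
[np.float64(41.6), np.float64(22.6), np.float64(5.6), np.float64(-4.9)]
[np.float64(39.5), np.float64(26.0), np.float64(5.6), np.float64(-4.9)]
```

>>> {"api": "arm_command", "payload": {
  "moves": [45.6,-12.7,5.6,-4.9,-1,46.5,-8.8,5.6,-4.9,-1,47.1,-4.8,5.6,-4.9,-1,47.3,-0.7,5.6,-4.9,-1,47.2,3.3,5.6,-4.9,-1],
  "grip_force": 40
}}

```text
t: 1.65
eef_pos: [0.4417, -0.4188, 0.2031]
tcp_rot: [0.909, 0.417, -0.001, 0.004]
force: [0.0, 0.2, 0.7]
opening: 0.999
```

>>> {"api": "arm_command", "payload": {
  "moves": [46.8,7.3,5.6,-4.9,-1,46,11.3,5.6,-4.9,-1,44.8,15.2,5.6,-4.9,-1,43.4,18.9,5.6,-4.9,-1,41.6,22.6,5.6,-4.9,-1]
}}

```text
t: 2.15
eef_pos: [0.6281, -0.2577, 0.1736]
tcp_rot: [0.794, 0.607, -0.002, 0.005]
force: [1.0, -0.3, 0.4]
opening: 1.001
```

```bash
python3 -c "
from plan import *
plan(.658,-.232,.17,78.5)"
```

```text
t 2.15 pos [ 628.1 -257.7  173.6] yaw 74.8 tilt z [ 0.003  -0.0106 -0.9999] F [ 1.  -0.3  0.4] op 1.001 steps 1
[np.float64(32.7), np.float64(22.1), np.float64(3.6), np.float64(-3.7)]
```

>>> {"api": "arm_command", "payload": {
  "moves": [30,22,3.6,-3.7,-1,3,1,0,0,-1]
}}

```text
t: 2.35
eef_pos: [0.6637, -0.2252, 0.1684]
tcp_rot: [0.771, 0.637, -0.001, 0.005]
force: [-0.5, -0.4, 0.1]
opening: 1.001
```

```bash
python3 - <<'E'
from plan import *
plan(.658,-.232,.17,78.5)
p=arm.read_camera('wrist'); save(p,'w1')
for l in ['clamp','small_clamp']:
    print(l,arm.tip_of(p,l)[:2])
print(proj(p,[[.658,-.232,.09],[.6226,-.2248,0]]))
E
```

```text
t 2.35 pos [ 663.7 -225.2  168.4] yaw 79.12 tilt z [ 0.0046 -0.009  -0.9999] F [-0.5 -0.4  0.1] op 1.001 steps 1
[np.float64(-7.8), np.float64(-4.4), np.float64(-1.6), np.float64(0.62)]
clamp [{'position': [0.6236, -0.2218, 0.0018], 'confidence': 0.57}]
small_clamp [{'position': [0.605, -0.1146, 0.0043], 'confidence': 0.91}]
[[272.46310881 230.40959884]
 [237.52980598 197.8178242 ]]
```

View pics/w1.png

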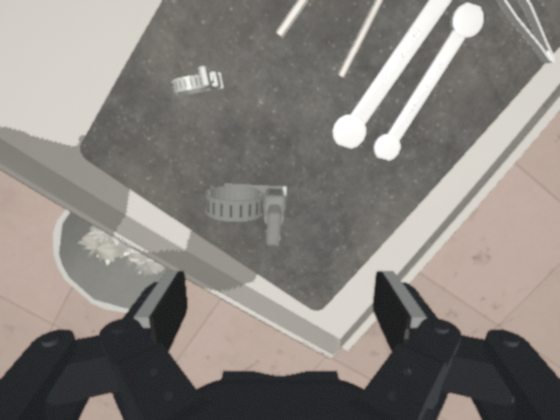

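```bash
python3 - <<'E'
from plan import *
a=cv2.imread('pics/w1.png')
cv2.imwrite('pics/w1z.png',cv2.resize(a[170:260,195:305],None,fx=7,fy=6.6,interpolation=cv2.INTER_CUBIC))
cv2.imwrite('pics/w1z.png',cv2.resize(a[170:260,195:305],None,fx=6.5,fy=6.5,interpolation=cv2.INTER_CUBIC))
E
```

```text
(no output)
```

View pics/w1z.png

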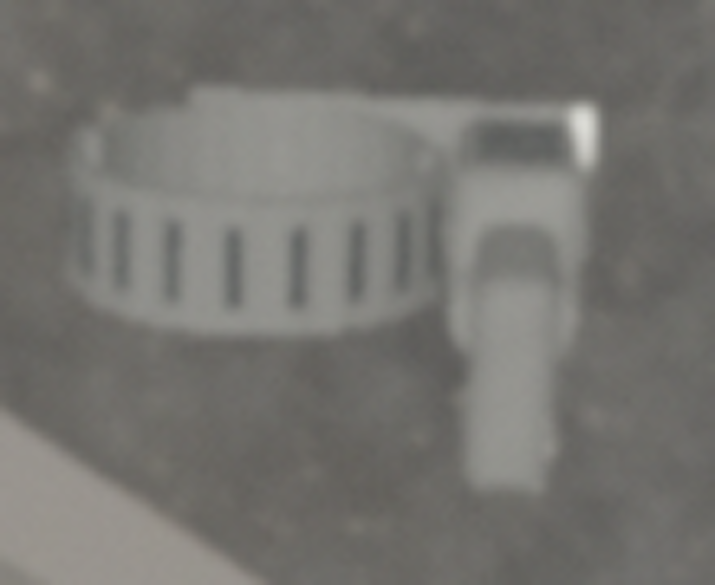

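```bash
python3 - <<'E'
from plan import *
p=arm.read_camera('wrist')
uv=np.array([[475,282],[555,282],[548,490],[465,490]])/6.5+np.array([195,170.])
X=onz(p,uv,.09); print(X.round(4),X.mean(0)); d=X[0]-X[3]+X[1]-X[2]; print(np.linalg.norm(d)/2,np.degrees(np.arctan2(d[1],d[0])))
c=X.mean(0); print(c)
plan(c[0],c[1],.061,np.degrees(np.arctan2(d[1],d[0])))
E
```

```text
[[ 0.6536 -0.2225  0.09  ]
 [ 0.6623 -0.2243  0.09  ]
 [ 0.6566 -0.2487  0.09  ]
 [ 0.6473 -0.2468  0.09  ]] [ 0.65497424 -0.23558049  0.09      ]
0.0250774993642603 76.21832591460449
[ 0.65497424 -0.23558049  0.09      ]
t 2.55 pos [ 659.7 -229.9  169.2] yaw 78.73 tilt z [ 0.002  -0.0103 -0.9999] F [ 0.4 -0.5  0.7] op 0.999 steps 3
[np.float64(-2.2), np.float64(-1.2), np.float64(36.1), np.float64(0.84)]
[np.float64(-2.2), np.float64(-1.1), np.float64(36.1), np.float64(0.84)]
[np.float64(-2.2), np.float64(-1.1), np.float64(36.1), np.float64(0.84)]
```

```bash
python3 - <<'E'
from plan import *
p=arm.read_camera('wrist'); save(p,'w2')
import pickle; pickle.dump(p,open('w2.pkl','wb'))
a=p['frame'][:,:,::-1]
cv2.imwrite('pics/w2z.png',cv2.resize(a[170:260,195:305],None,fx=6.5,fy=6.5,interpolation=cv2.INTER_CUBIC))
plan(.655,-.2355,.061,77)
E
```

```text
t 2.6 pos [ 659.5 -230.4  169.4] yaw 78.68 tilt z [ 0.0023 -0.0103 -0.9999] F [ 0.6 -0.1 -0.4] op 1.001 steps 3
[np.float64(-2.0), np.float64(-1.1), np.float64(36.1), np.float64(0.56)]
[np.float64(-2.0), np.float64(-1.1), np.float64(36.1), np.float64(0.56)]
[np.float64(-2.0), np.float64(-1.1), np.float64(36.1), np.float64(0.56)]
```

View pics/w2z.png

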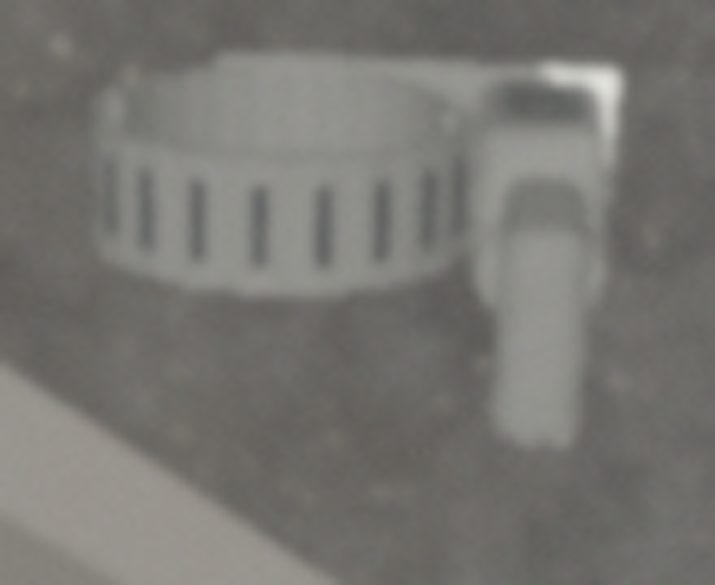

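```bash
python3 - <<'E'
from plan import *
import pickle
p=pickle.load(open('w2.pkl','rb'))
uv=np.array([[503,232],[587,232],[577,443],[494,443]])/6.5+np.array([195,170.])
X=onz(p,uv,.09); print(X.round(4),X.mean(0)); d=X[0]-X[3]+X[1]-X[2]; print(np.linalg.norm(d)/2,np.degrees(np.arctan2(d[1],d[0])))
B=onz(p,np.array([[215,53],[620,68]])/6.5+np.array([195,170.]),.003); print(B); e=B[0]-B[1]; print('foot edge yaw-90',np.degrees(np.arctan2(e[1],e[0]))-90)
c=X.mean(0)
plan(c[0],c[1],.061,78)
E
```

```text
[[ 0.6574 -0.2184  0.09  ]
 [ 0.6665 -0.2203  0.09  ]
 [ 0.6606 -0.2447  0.09  ]
 [ 0.6513 -0.2428  0.09  ]] [ 0.65893155 -0.23154018  0.09      ]
0.025080869757233257 76.14793987586076
[[ 0.61413378 -0.20779699  0.003     ]
 [ 0.67300023 -0.22201426  0.003     ]]
foot edge yaw-90 76.4220955952701
t 2.6 pos [ 659.5 -230.4  169.4] yaw 78.68 tilt z [ 0.0023 -0.0103 -0.9999] F [ 0.6 -0.1 -0.4] op 1.001 steps 3
[np.float64(-0.4), np.float64(-0.1), np.float64(36.1), np.float64(0.23)]
[np.float64(-0.4), np.float64(-0.1), np.float64(36.1), np.float64(0.23)]
[np.float64(-0.4), np.float64(-0.1), np.float64(36.1), np.float64(0.23)]
```

>>> {"api": "arm_command", "payload": {
  "moves": [-0.5,-0.2,36,1,-1,-0.5,-0.2,36,1,-1,0,0,30,0.2,-1,0,0,4,0,-1,0,0,0,0,-1]
}}

```text
t: 3.1
eef_pos: [0.6569, -0.2428, 0.0659]
tcp_rot: [0.79, 0.613, -0.001, 0.009]
force: [0.9, -0.1, 0.7]
opening: 0.999
```

```bash
python3 - <<'E'
from plan import *
plan(.659,-.2315,.062,76.5,n=1)
E
```

```text
t 3.1 pos [ 656.9 -242.8   65.9] yaw 75.62 tilt z [ 0.0087 -0.0154 -0.9998] F [ 0.9 -0.1  0.7] op 0.999 steps 1
[np.float64(11.5), np.float64(-0.8), np.float64(3.9), np.float64(-0.88)]
```

>>> {"api": "arm_command", "payload": {
  "moves": [11,-0.8,0,-0.8,-1,0,0,0,0,-1]
}}

```text
t: 3.3
eef_pos: [0.6595, -0.2335, 0.0686]
tcp_rot: [0.786, 0.618, -0.001, 0.01]
force: [0.1, 0.0, -0.8]
opening: 0.996
```

```bash
python3 - <<'E'
from plan import *
plan(.659,-.2315,.062,76.5,n=1)
p=arm.read_camera('wrist'); save(p,'w3')
plan(.659,-.2315,.062,76.5,n=1)
E
```

```text
t 3.3 pos [ 659.5 -233.5   68.6] yaw 76.32 tilt z [ 0.0118 -0.017  -0.9998] F [ 0.1  0.  -0.8] op 0.996 steps 1
[np.float64(1.8), np.float64(-0.9), np.float64(6.6), np.float64(-0.18)]
t 3.35 pos [ 659.8 -234.4   69.1] yaw 76.31 tilt z [ 0.0129 -0.0185 -0.9997] F [-0.1 -0.4  0.7] op 1.004 steps 1
[np.float64(2.7), np.float64(-1.5), np.float64(7.1), np.float64(-0.19)]
```

View pics/w3.png

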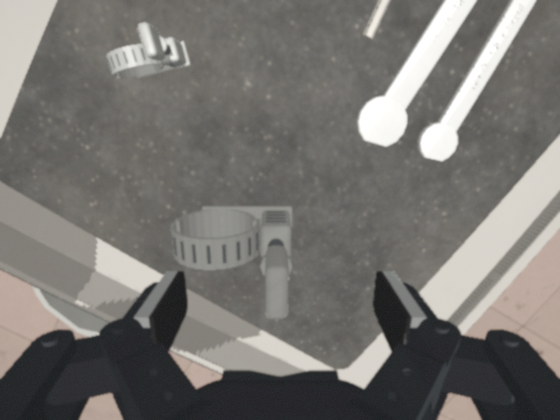

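>>> {"api": "arm_command", "payload": {
  "moves": [2.5,-1,6.5,0,-1,0.5,0,1,0,-1]
}}

```text
t: 3.55
eef_pos: [0.6612, -0.2316, 0.0639]
tcp_rot: [0.786, 0.618, 0.0, 0.013]
force: [0.2, 1.0, 0.0]
opening: 1.0
```

```bash
python3 - <<'E'
from plan import *
plan(.659,-.2315,.062,76.5,n=1)
E
```

```text
t 3.55 pos [ 661.2 -231.6   63.9] yaw 76.35 tilt z [ 0.0171 -0.0208 -0.9996] F [0.2 1.  0. ] op 1.0 steps 1
[np.float64(-0.4), np.float64(-2.1), np.float64(1.9), np.float64(-0.15)]
```

>>> {"api": "arm_command", "payload": {
  "moves": [0,-2,2,0,1,0,0,0,0,1,0,0,0,0,1,0,0,0,0,1,0,0,0,0,1]
}}

```text
t: 4.05
eef_pos: [0.6595, -0.2308, 0.0622]
tcp_rot: [0.786, 0.618, 0.0, 0.014]
force: [-2.8, 0.7, 4.9]
opening: 0.147
```

```bash
python3 - <<'E'
from plan import *
plan(.659,-.2315,.062,76.5,n=1)
E
```

```text
t 4.05 pos [ 659.5 -230.8   62.2] yaw 76.4 tilt z [ 0.0176 -0.0212 -0.9996] F [-2.8  0.7  4.9] op 0.147 steps 1
[np.float64(-0.8), np.float64(-0.3), np.float64(0.2), np.float64(-0.1)]
```

>>> {"api": "arm_command", "payload": {
  "moves": [0,0,0,0,1,0,0,0,0,1]
}}

```text
t: 4.25
eef_pos: [0.6595, -0.2308, 0.0623]
tcp_rot: [0.786, 0.618, 0.0, 0.014]
force: [0.2, -0.1, -0.7]
opening: 0.145
```

```bash
python3 - <<'E'
from plan import *
plan(.659,-.2315,.062,76.5,n=1)
p=arm.read_camera('wrist'); save(p,'w4')
E
```

```text
t 4.25 pos [ 659.5 -230.8   62.3] yaw 76.39 tilt z [ 0.0177 -0.0213 -0.9996] F [ 0.2 -0.1 -0.7] op 0.145 steps 1
[np.float64(-0.8), np.float64(-0.3), np.float64(0.3), np.float64(-0.11)]
```

View pics/w4.png

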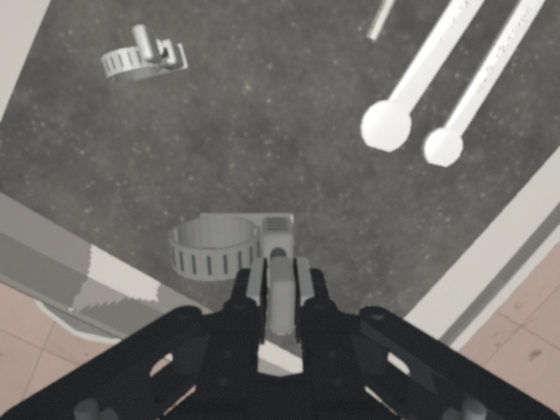

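>>> {"api": "arm_command", "payload": {
  "moves": [0,0,-30,0,1,0,0,-45,0,1,0,0,-25,0,1]
}}

```text
t: 4.6
eef_pos: [0.6537, -0.2269, 0.1572]
tcp_rot: [0.786, 0.618, -0.003, 0.007]
force: [0.5, -0.6, -1.1]
opening: 0.149
```

```bash
python3 - <<'E'
from plan import *
plan(.6546,.0597,.16,106)
p=arm.read_camera('wrist'); save(p,'w5')
E
```

```text
t 4.6 pos [ 653.7 -226.9  157.2] yaw 76.38 tilt z [ 0.004  -0.0138 -0.9999] F [ 0.5 -0.6 -1.1] op 0.149 steps 6
[np.float64(46.5), np.float64(-11.1), np.float64(-0.5), np.float64(-4.94)]
[np.float64(47.2), np.float64(-7.1), np.float64(-0.5), np.float64(-4.94)]
[np.float64(47.7), np.float64(-3.0), np.float64(-0.5), np.float64(-4.94)]
[np.float64(47.8), np.float64(1.1), np.float64(-0.5), np.float64(-4.94)]
[np.float64(47.5), np.float64(5.2), np.float64(-0.5), np.float64(-4.94)]
[np.float64(46.8), np.float64(9.3), np.float64(-0.5), np.float64(-4.94)]
```

View pics/w5.png

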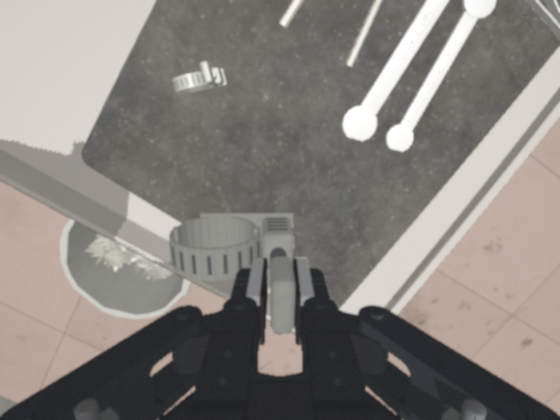

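The clamp is lifted and hasn't moved in the jaws (band at (215,245), key at (282,290)). I'm carrying it to the point ahead of the stub.

>>> {"api": "arm_command", "payload": {
  "moves": [38,-9,-1,-4,1,40,-6,-1,-4,1,40,-3.5,-1,-4,1,40,-1,-1,-4,1,40,2,-1,-4,1]
}}

```text
t: 5.15
eef_pos: [0.6572, -0.0301, 0.1597]
tcp_rot: [0.666, 0.746, -0.004, 0.011]
force: [0.1, -0.7, -2.2]
opening: 0.143
```

```bash
python3 - <<'E'
from plan import *
plan(.6546,.0597,.14,106,step=40)
E
```

```text
t 5.15 pos [657.2 -30.1 159.7] yaw 96.5 tilt z [ 0.0122 -0.0208 -0.9997] F [ 0.1 -0.7 -2.2] op 0.143 steps 3
[np.float64(29.9), np.float64(2.5), np.float64(6.6), np.float64(-3.17)]
[np.float64(29.7), np.float64(4.2), np.float64(6.6), np.float64(-3.17)]
[np.float64(29.4), np.float64(5.8), np.float64(6.6), np.float64(-3.17)]
```

>>> {"api": "arm_command", "payload": {
  "moves": [30,2.5,6.6,-3.2,1,29,4,6.6,-3.2,1,20,4,6,-3.2,1,0,0,0,0,1]
}}

```text
t: 5.55
eef_pos: [0.6509, 0.0592, 0.1329]
tcp_rot: [0.595, 0.803, -0.006, 0.008]
force: [-0.6, -0.5, -1.7]
opening: 0.145
```

```bash
python3 - <<'E'
from plan import *
plan(.6546,.0597,.12,106,step=40)
p=arm.read_camera('top'); save(p,'t6')
cv2.imwrite('pics/t6z.png',cv2.resize(p['frame'][150:270,140:300,::-1],None,fx=5,fy=5,interpolation=cv2.INTER_CUBIC))
p=arm.read_camera('scene'); save(p,'s6')
plan(.6546,.0597,.12,106,step=40)
E
```

```text
t 5.55 pos [650.9  59.2 132.9] yaw 106.93 tilt z [ 0.0054 -0.018  -0.9998] F [-0.6 -0.5 -1.7] op 0.145 steps 1
[np.float64(-0.6), np.float64(3.7), np.float64(12.9), np.float64(0.93)]
t 5.65 pos [652.1  56.3 133.9] yaw 106.75 tilt z [ 0.0075 -0.0196 -0.9998] F [-0.4  0.2 -2. ] op 0.144 steps 1
[np.float64(2.5), np.float64(3.4), np.float64(13.9), np.float64(0.75)]
```

View pics/t6.png

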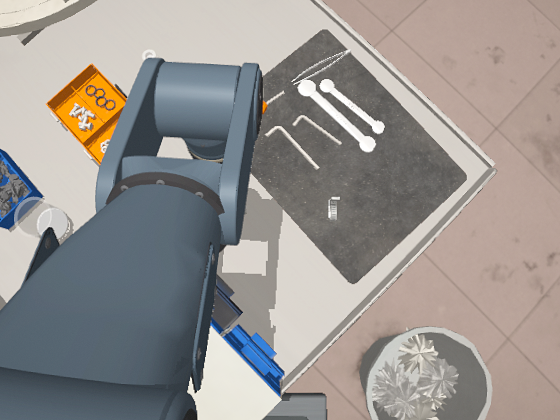

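View pics/s6.png

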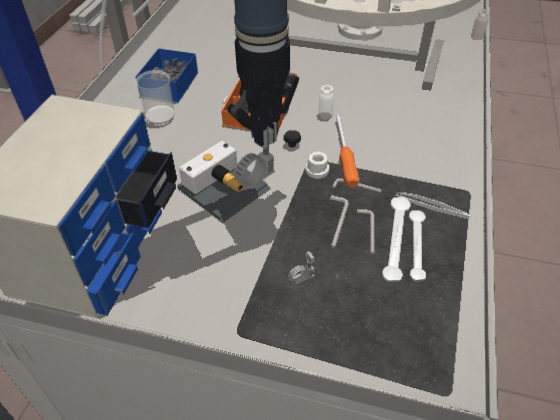

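>>> {"api": "arm_command", "payload": {
  "moves": [2,3.4,20,0.7,1,1,0,19,0,1]
}}

```text
t: 5.85
eef_pos: [0.6586, 0.0564, 0.0973]
tcp_rot: [0.603, 0.798, -0.004, 0.013]
force: [0.3, -0.3, -3.2]
opening: 0.14
```

```bash
python3 - <<'E'
from plan import *
plan(.6546,.0597,.076,106,step=40)
p=arm.read_camera('wrist'); save(p,'w7')
p=arm.read_camera('scene'); save(p,'s7')
cv2.imwrite('pics/s7z.png',cv2.resize(p['frame'][110:240,160:320,::-1],None,fx=4.6,fy=4.6,interpolation=cv2.INTER_CUBIC))
plan(.6546,.0597,.076,106,step=40)
E
```

```text
t 5.85 pos [658.6  56.4  97.3] yaw 105.8 tilt z [ 0.0165 -0.0216 -0.9996] F [ 0.3 -0.3 -3.2] op 0.14 steps 1
[np.float64(4.3), np.float64(-2.9), np.float64(21.3), np.float64(-0.2)]
t 5.95 pos [656.3  56.1  95.1] yaw 105.8 tilt z [ 0.01   -0.0212 -0.9997] F [ 0.8  0.  -1. ] op 0.143 steps 1
[np.float64(3.9), np.float64(-0.6), np.float64(19.1), np.float64(-0.2)]
```

View pics/w7.png

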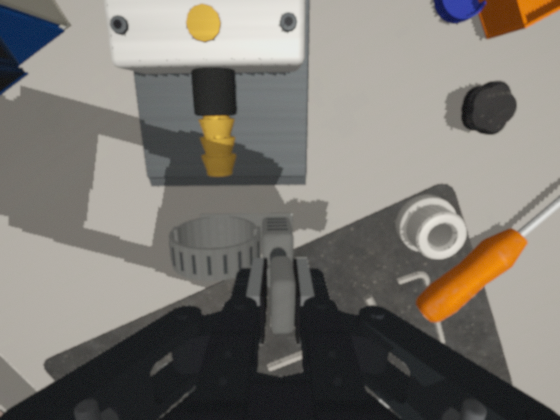

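View pics/s7z.png

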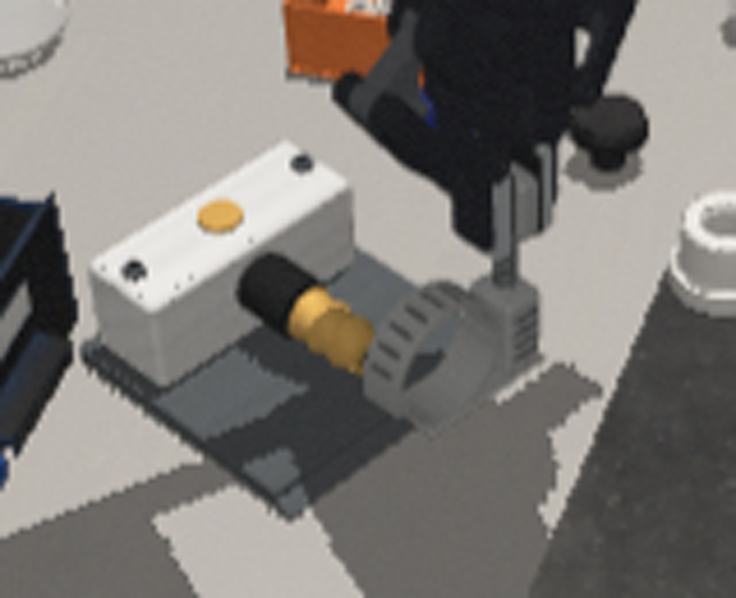

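```bash
python3 - <<'E'
from fit import *
from plan import plan
import pickle
p=arm.read_camera('wrist'); pickle.dump(p,open('w8.pkl','wb'))
s=arm.sense(); pos=s['eef_pos']; Rm=R.from_quat(s['tcp_rot']).as_matrix(); yaw=np.arctan2(Rm[1,0],Rm[0,0])
plan(.6546,.0597,.076,106)
q=[.5939,.1411,np.radians(105.96)]
th=np.linspace(0,2*np.pi,40)
f=p['frame'][:,:,::-1].copy()
S=4;o=np.array([90,0]); f=cv2.resize(f[0:280,90:330],None,fx=2.5,fy=2.5,interpolation=cv2.INTER_CUBIC)
def dr(P,col,cl=False):
    u=((proj(p,P)-o)*2.5).astype(np.int32); cv2.polylines(f,[u],cl,col,1)
dr(place([[-70,-58,10],[-77,-58,0],[-77,58,0],[-70,58,10]],q),(0,0,255),True)
dr(place([[0,-52,53],[0,52,53]],q),(0,0,255))
for x,r in((-62,11),(-26,13),(0,13)): dr(place(np.c_[0*th+x,r*np.cos(th),34+r*np.sin(th)],q),(0,255,0))
g=pos-19e-3*Rm[:,2]
co=np.array([*(g[:2]-36e-3*np.array([np.sin(yaw),-np.cos(yaw)])),yaw]); dz=(pos[2]-.0622)*1000
print('clamp est in man frame',(np.array([[np.cos(q[2]),np.sin(q[2])],[-np.sin(q[2]),np.cos(q[2])]])@(co[:2]-q[:2]))*1000)
for x in(-6,6): dr(place(np.c_[0*th+x,26*np.cos(th),24+26*np.sin(th)+dz],co),(255,0,255))
cv2.imwrite('pics/w8.png',f)
E
```

```text
t 6.0 pos [657.   56.3  96.4] yaw 105.81 tilt z [ 0.012  -0.0212 -0.9997] F [ 0.3  0.3 -1.1] op 0.141 steps 1
[np.float64(4.0), np.float64(-1.4), np.float64(20.4), np.float64(-0.19)]
clamp est in man frame [-98.37537158  -1.27330648]
```

View pics/w8.png

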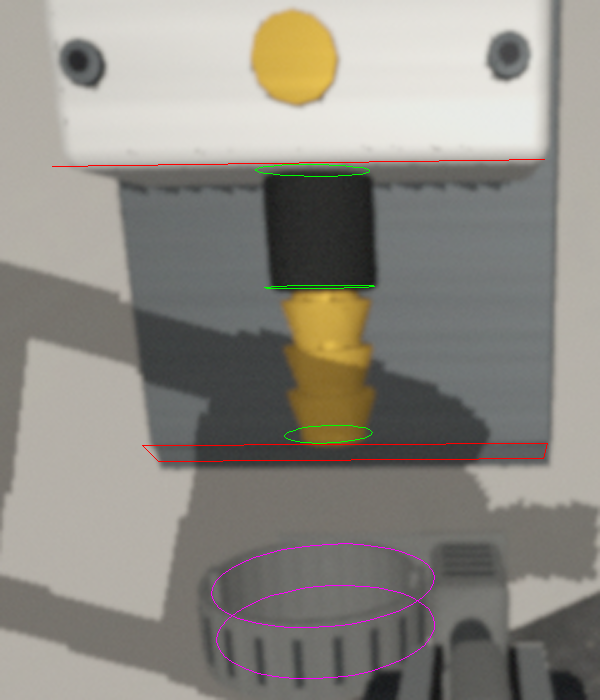

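>>> {"api": "arm_command", "payload": {
  "moves": [1,0,18,0,1,0,0,3,0,1]
}}

```text
t: 6.2
eef_pos: [0.6592, 0.0544, 0.0776]
tcp_rot: [0.604, 0.797, -0.004, 0.013]
force: [-0.6, -0.0, -1.6]
opening: 0.141
```

```bash
python3 - <<'E'
from plan import *
p=arm.read_camera('scene')
cv2.imwrite('pics/s9z.png',cv2.resize(p['frame'][110:240,160:320,::-1],None,fx=4.6,fy=4.6,interpolation=cv2.INTER_CUBIC))
plan(.6546,.0597,.076,106,step=40)
E
```

```text
t 6.25 pos [660.5  54.3  78.6] yaw 105.63 tilt z [ 0.0199 -0.0223 -0.9996] F [ 1.   0.  -0.8] op 0.144 steps 1
[np.float64(6.8), np.float64(-4.3), np.float64(2.6), np.float64(-0.37)]
```

View pics/s9z.png

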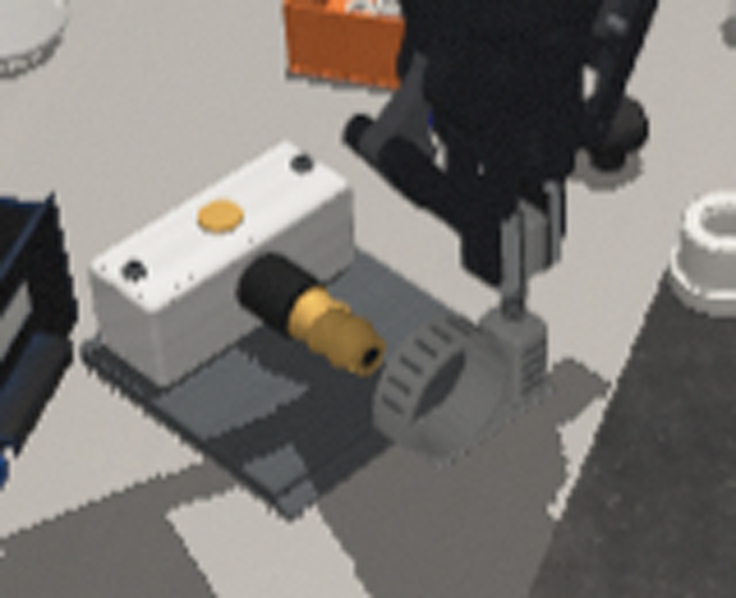

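```bash
cat >> plan.py <<'E'
def mplan(xm,ym,tz,yaw=106,n=1):
    c,s=np.cos(np.radians(105.96)),np.sin(np.radians(105.96))
    p=np.array(arm.sense()['eef_pos']); d=p[:2]-[.5939,.1411]
    print('TCP in man frame',((c*d[0]+s*d[1])*1000).round(1),((-s*d[0]+c*d[1])*1000).round(1))
    plan(.5939+(c*xm-s*ym)/1000,.1411+(s*xm+c*ym)/1000,tz,yaw,n=n)
E
python3 -c "
from plan import *
mplan(-85,-37,.0755)"
```

```text
TCP in man frame -101.8 -40.2
t 6.25 pos [660.5  54.3  78.6] yaw 105.63 tilt z [ 0.0199 -0.0223 -0.9996] F [ 1.   0.  -0.8] op 0.144 steps 1
[np.float64(16.8), np.float64(-3.3), np.float64(3.1), np.float64(-0.37)]
```

>>> {"api": "arm_command", "payload": {
  "moves": [17,-3.3,3,-0.3,1,0,0,0,0,1]
}}

```text
t: 6.45
eef_pos: [0.6537, 0.0697, 0.0772]
tcp_rot: [0.603, 0.798, -0.002, 0.016]
force: [-0.3, -0.5, -2.2]
opening: 0.144
```

```bash
python3 -c "
from plan import *
mplan(-60,-37,.0755)"
```

```text
TCP in man frame -85.1 -37.9
t 6.45 pos [653.7  69.7  77.2] yaw 105.81 tilt z [ 0.023  -0.0222 -0.9995] F [-0.3 -0.5 -2.2] op 0.144 steps 1
[np.float64(25.1), np.float64(-1.0), np.float64(1.7), np.float64(-0.19)]
```

>>> {"api": "arm_command", "payload": {
  "moves": [20,-1,1,-0.2,1,0,0,0,0,1]
}}

```text
t: 6.65
eef_pos: [0.6478, 0.0897, 0.0775]
tcp_rot: [0.601, 0.799, -0.001, 0.017]
force: [0.2, 0.4, -2.1]
opening: 0.142
```

```bash
python3 - <<'E'
from plan import *
p=arm.read_camera('scene')
cv2.imwrite('pics/s10z.png',cv2.resize(p['frame'][110:240,160:320,::-1],None,fx=4.6,fy=4.6,interpolation=cv2.INTER_CUBIC))
p=arm.read_camera('wrist'); save(p,'w10')
mplan(-40,-37,.0755)
E
```

```text
TCP in man frame -66.9 -39.3
t 6.75 pos [650.1  87.6  78.1] yaw 106.0 tilt z [ 0.03   -0.024  -0.9993] F [ 0.6 -0.2 -1.8] op 0.145 steps 1
[np.float64(26.9), np.float64(-2.3), np.float64(2.6), np.float64(0.0)]
```

View pics/s10z.png

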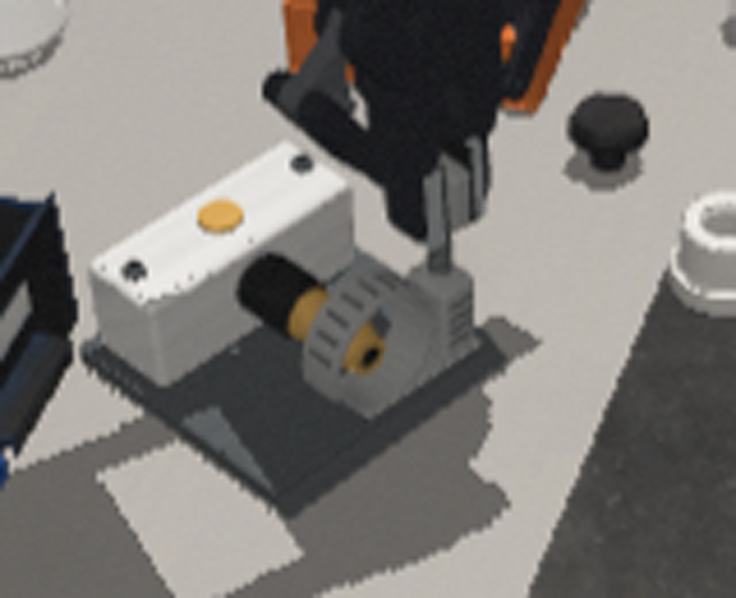

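View pics/w10.png

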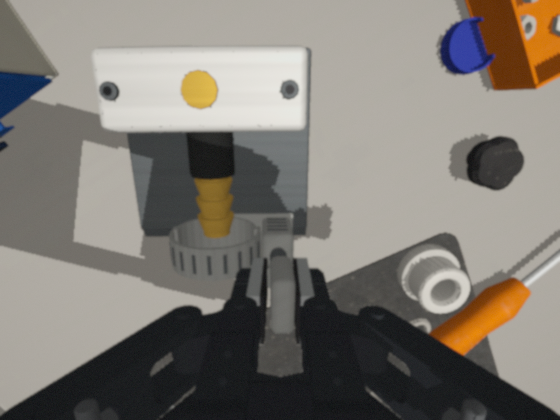

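>>> {"api": "arm_command", "payload": {
  "moves": [26,-2,3,0,1,2,0,1,0,1]
}}

```text
t: 6.95
eef_pos: [0.6423, 0.1128, 0.0745]
tcp_rot: [0.602, 0.798, 0.0, 0.021]
force: [-1.4, 0.7, -2.3]
opening: 0.141
```

```bash
python3 - <<'E'
from plan import *
mplan(-14,-37,.0755)
p=arm.read_camera('scene')
cv2.imwrite('pics/s11z.png',cv2.resize(p['frame'][110:240,160:320,::-1],None,fx=4.6,fy=4.6,interpolation=cv2.INTER_CUBIC))
mplan(-14,-37,.0755)
E
```

```text
TCP in man frame -40.6 -38.8
t 6.95 pos [642.3 112.8  74.5] yaw 105.91 tilt z [ 0.0337 -0.0249 -0.9991] F [-1.4  0.7 -2.3] op 0.141 steps 1
[np.float64(26.6), np.float64(-1.8), np.float64(-1.0), np.float64(-0.09)]
TCP in man frame -42.3 -39.9
t 7.0 pos [643.8 111.4  74.8] yaw 105.9 tilt z [ 0.0363 -0.0261 -0.999 ] F [ 1.  -0.7 -1.2] op 0.144 steps 1
[np.float64(28.3), np.float64(-2.9), np.float64(-0.7), np.float64(-0.1)]
```

View pics/s11z.png

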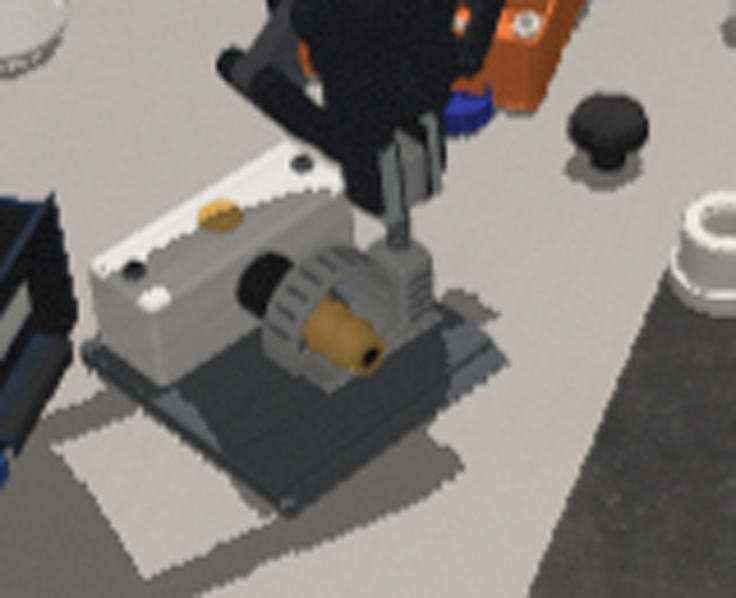

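>>> {"api": "arm_command", "payload": {
  "moves": [15,-2.5,0,0,1,12,-0.5,0.5,0,1,1,0,0,0,1]
}}

```text
t: 7.3
eef_pos: [0.6342, 0.1375, 0.074]
tcp_rot: [0.603, 0.797, 0.001, 0.024]
force: [-0.9, -0.4, -1.2]
opening: 0.143
```

```bash
python3 - <<'E'
from plan import *
mplan(-14,-37,.0735)
p=arm.read_camera('wrist'); save(p,'w12')
p=arm.read_camera('scene')
cv2.imwrite('pics/s12z.png',cv2.resize(p['frame'][110:240,160:320,::-1],None,fx=4.6,fy=4.6,interpolation=cv2.INTER_CUBIC))
mplan(-14,-37,.0735)
E
```

```text
TCP in man frame -14.6 -37.8
t 7.3 pos [634.2 137.5  74. ] yaw 105.79 tilt z [ 0.0388 -0.0266 -0.9989] F [-0.9 -0.4 -1.2] op 0.143 steps 1
[np.float64(0.6), np.float64(-0.8), np.float64(0.5), np.float64(-0.21)]
TCP in man frame -15.5 -38.1
t 7.4 pos [634.8 136.6  74.1] yaw 105.77 tilt z [ 0.0394 -0.0271 -0.9989] F [ 0.3 -0.8 -1.5] op 0.147 steps 1
[np.float64(1.5), np.float64(-1.1), np.float64(0.6), np.float64(-0.23)]
```

View pics/s12z.png

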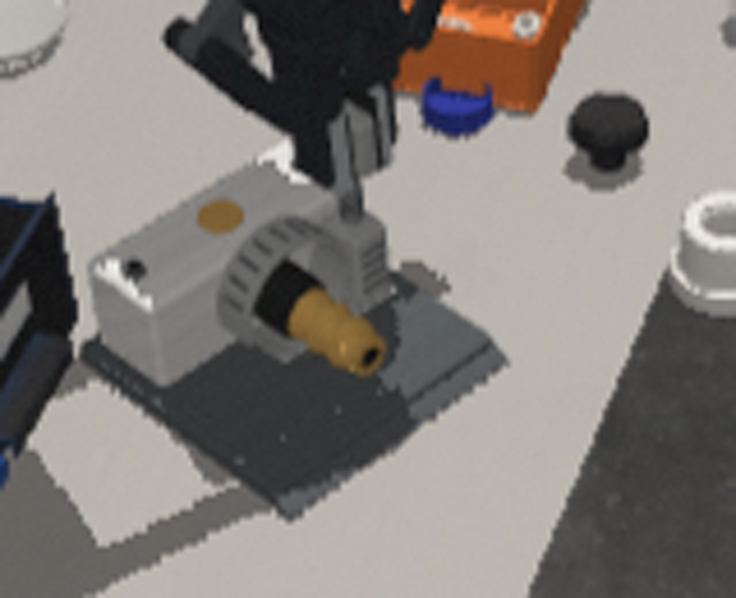

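View pics/w12.png

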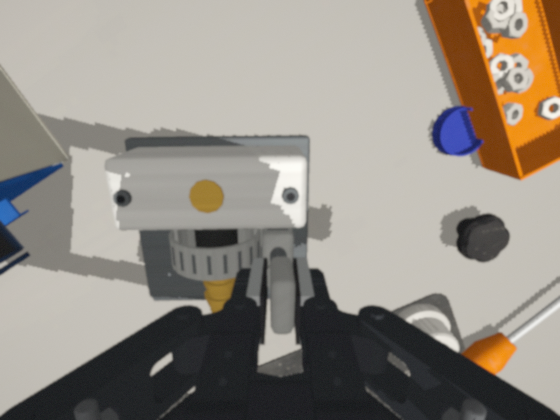

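>>> {"api": "arm_command", "payload": {
  "moves": [2,-0.5,2,-0.2,1,1,0,1.5,0,1]
}}

```text
t: 7.6
eef_pos: [0.6342, 0.1388, 0.0705]
tcp_rot: [0.602, 0.798, 0.001, 0.024]
force: [0.1, -0.4, -0.9]
opening: 0.141
```

```bash
python3 - <<'E'
from plan import *
mplan(-13,-37,.072)
E
```

```text
TCP in man frame -13.2 -38.1
t 7.6 pos [634.2 138.8  70.5] yaw 105.96 tilt z [ 0.0405 -0.0274 -0.9988] F [ 0.1 -0.4 -0.9] op 0.141 steps 1
[np.float64(0.2), np.float64(-1.1), np.float64(-1.5), np.float64(-0.04)]
```

>>> {"api": "arm_command", "payload": {
  "moves": [0.5,-0.5,2,0,1,0,0,1,0,1]
}}

```text
t: 7.8
eef_pos: [0.635, 0.1382, 0.0696]
tcp_rot: [0.602, 0.798, 0.001, 0.026]
force: [-1.3, -0.7, 5.7]
opening: 0.141
```

```bash
python3 - <<'E'
from plan import *
p=arm.read_camera('scene')
cv2.imwrite('pics/s13z.png',cv2.resize(p['frame'][110:240,160:320,::-1],None,fx=4.6,fy=4.6,interpolation=cv2.INTER_CUBIC))
mplan(-13,-37,.072)
E
```

```text
TCP in man frame -14.2 -38.6
t 7.85 pos [634.9 138.1  69.6] yaw 105.96 tilt z [ 0.0429 -0.0286 -0.9987] F [-1.9 -0.2  5.5] op 0.144 steps 1
[np.float64(1.2), np.float64(-1.6), np.float64(-2.4), np.float64(-0.04)]
```

View pics/s13z.png

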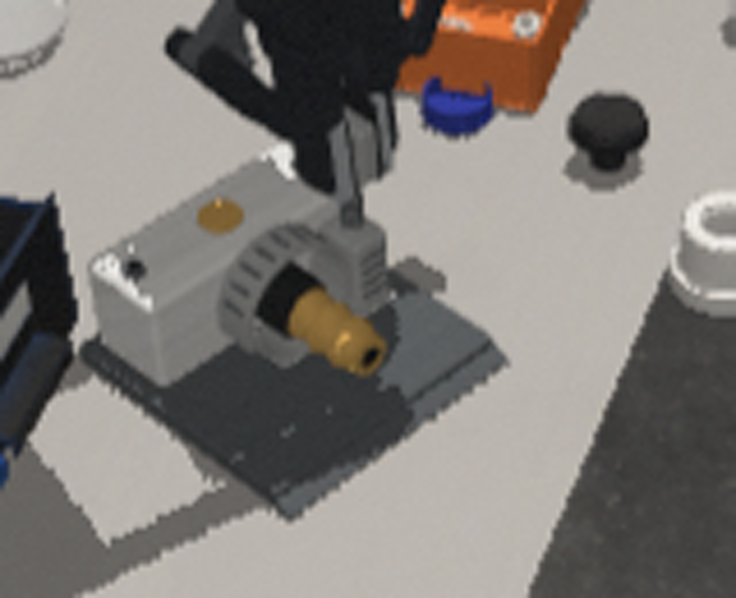

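>>> {"api": "arm_command", "payload": {
  "moves": [0.5,-1,0,5,1,0,0,0,5,1,0,0,0,5,1]
}}

```text
t: 8.15
eef_pos: [0.6343, 0.1368, 0.0702]
tcp_rot: [0.704, 0.71, 0.005, 0.026]
force: [0.3, -0.9, -2.1]
opening: 0.143
```

```bash
python3 - <<'E'
from plan import *
mplan(-13.5,-38,.0695,106-30)
E
```

```text
TCP in man frame -15.3 -37.7
t 8.15 pos [634.3 136.8  70.2] yaw 90.41 tilt z [ 0.0438 -0.0302 -0.9986] F [ 0.3 -0.9 -2.1] op 0.143 steps 1
[np.float64(1.8), np.float64(-0.2), np.float64(0.7), np.float64(14.41)]
```

>>> {"api": "arm_command", "payload": {
  "moves": [2,-0.3,1.5,5,1,0.5,-0.3,0.7,5,1,0.5,-0.3,0.7,5,1]
}}

```text
t: 8.45
eef_pos: [0.6347, 0.1371, 0.07]
tcp_rot: [0.794, 0.607, 0.008, 0.027]
force: [-1.7, -1.7, 2.2]
opening: 0.145
```

```bash
python3 - <<'E'
from plan import *
p=arm.read_camera('scene')
cv2.imwrite('pics/s14z.png',cv2.resize(p['frame'][110:240,160:320,::-1],None,fx=4.6,fy=4.6,interpolation=cv2.INTER_CUBIC))
p=arm.read_camera('wrist'); save(p,'w14')
mplan(-13.5,-38,.0695,106-45)
E
```

```text
TCP in man frame -15.0 -38.2
t 8.55 pos [634.8 137.2  70. ] yaw 75.03 tilt z [ 0.0457 -0.0336 -0.9984] F [-1.2 -0.6  4.2] op 0.144 steps 1
[np.float64(1.1), np.float64(-1.0), np.float64(0.5), np.float64(14.03)]
```

View pics/s14z.png

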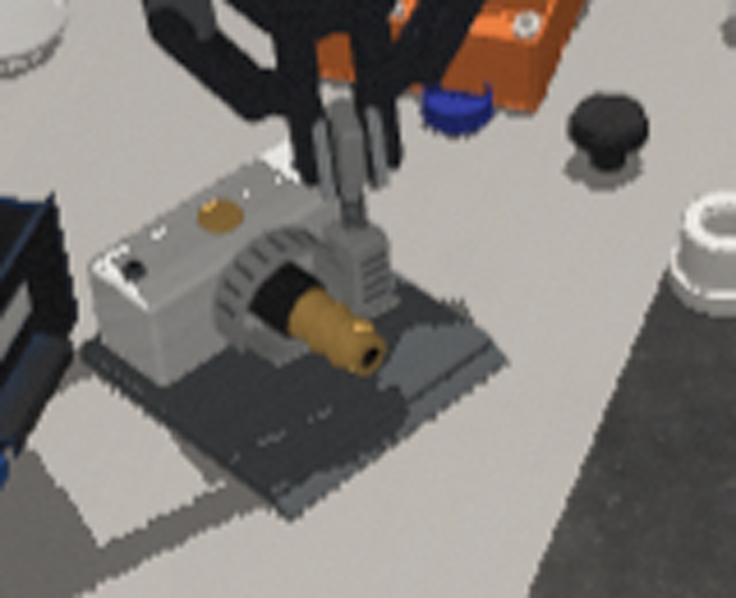

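View pics/w14.png

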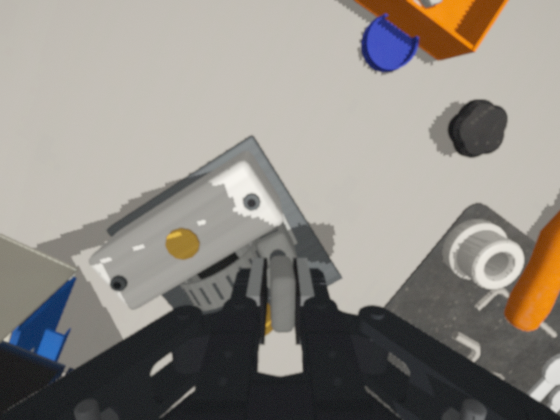

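The key is turning about 30° in, with the clamp still seated and in line. I'm continuing.

>>> {"api": "arm_command", "payload": {
  "moves": [0.7,-0.6,0.8,6,1,0.5,-0.5,0.6,6,1,0.5,-0.5,0.6,6,1]
}}

```text
t: 8.85
eef_pos: [0.635, 0.1371, 0.0699]
tcp_rot: [0.879, 0.476, 0.012, 0.027]
force: [-1.1, -1.7, 3.4]
opening: 0.141
```

```bash
python3 - <<'E'
from plan import *
mplan(-14,-38,.0695,106-80)
E
```

```text
TCP in man frame -15.1 -38.4
t 8.85 pos [635.  137.1  69.9] yaw 56.84 tilt z [ 0.0476 -0.0367 -0.9982] F [-1.1 -1.7  3.4] op 0.141 steps 1
[np.float64(0.4), np.float64(-1.1), np.float64(0.4), np.float64(30.84)]
```

>>> {"api": "arm_command", "payload": {
  "moves": [0.5,-0.8,0.7,6,1,0.3,-0.7,0.6,6,1,0.3,-0.7,0.6,6,1,0.2,-0.7,0.6,6,1]
}}

```text
t: 9.25
eef_pos: [0.6354, 0.1367, 0.0699]
tcp_rot: [0.96, 0.279, 0.019, 0.027]
force: [-1.8, -2.4, 4.1]
opening: 0.144
```

```bash
python3 - <<'E'
from plan import *
mplan(-14,-38,.0695,106-80)
p=arm.read_camera('scene')
cv2.imwrite('pics/s15z.png',cv2.resize(p['frame'][110:240,160:320,::-1],None,fx=4.6,fy=4.6,interpolation=cv2.INTER_CUBIC))
print(arm.sense()['ft_torque'])
E
```

```text
TCP in man frame -15.6 -38.7
t 9.25 pos [635.4 136.7  69.9] yaw 32.48 tilt z [ 0.0508 -0.0413 -0.9979] F [-1.8 -2.4  4.1] op 0.144 steps 1
[np.float64(-0.2), np.float64(-1.8), np.float64(0.4), np.float64(6.48)]
[-0.39902117  0.12979628 -0.05403608]
```

View pics/s15z.png

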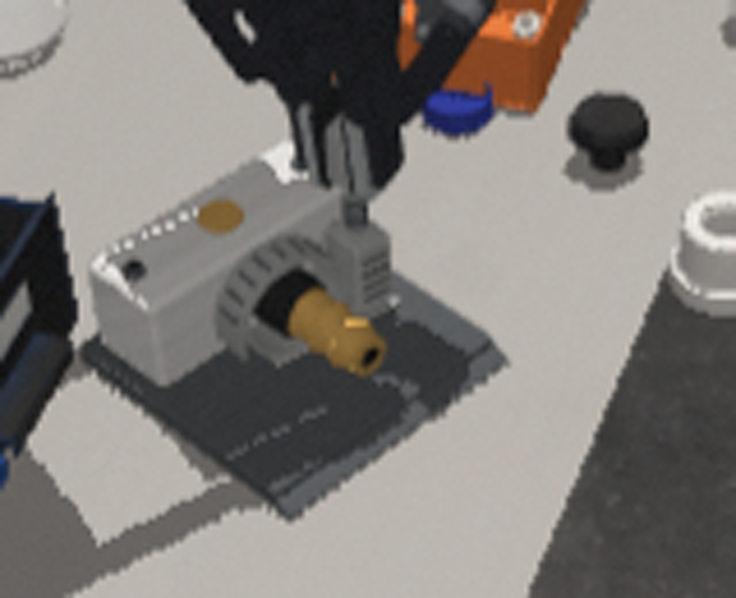

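>>> {"api": "arm_command", "payload": {
  "moves": [0.2,-0.7,0.6,4,1,0.2,-0.7,0.6,2.5,1]
}}

```text
t: 9.5
eef_pos: [0.6357, 0.1367, 0.0699]
tcp_rot: [0.974, 0.225, 0.02, 0.027]
force: [-2.0, -3.1, 4.6]
opening: 0.147
```

```bash
python3 - <<'E'
from plan import *
mplan(-14,-38,.0695,106-80)
print(arm.sense()['ft_torque'])
E
```

```text
TCP in man frame -15.8 -39.0
t 9.5 pos [635.7 136.7  69.9] yaw 26.02 tilt z [ 0.0519 -0.0433 -0.9977] F [-2.  -3.1  4.6] op 0.147 steps 1
[np.float64(-0.7), np.float64(-1.9), np.float64(0.4), np.float64(0.02)]
[-0.40266988  0.24589109  0.00555004]
```

>>> {"api": "arm_command", "payload": {
  "moves": [0,0,-0.5,0,-1,0,0,0,0,-1,0,0,0,0,-1,0,0,0,0,-1]
}}

```text
t: 9.9
eef_pos: [0.6364, 0.1372, 0.0701]
tcp_rot: [0.973, 0.228, 0.021, 0.026]
force: [-0.0, 0.1, -0.1]
opening: 0.819
```

```bash
python3 - <<'E'
from plan import *
mplan(-14,-38,.0695,106-80)
p=arm.read_camera('scene')
cv2.imwrite('pics/s16z.png',cv2.resize(p['frame'][110:240,160:320,::-1],None,fx=4.6,fy=4.6,interpolation=cv2.INTER_CUBIC))
p=arm.read_camera('wrist'); save(p,'w16')
E
```

```text
TCP in man frame -15.5 -39.8
t 9.9 pos [636.4 137.2  70.1] yaw 26.47 tilt z [ 0.0534 -0.0416 -0.9977] F [-0.   0.1 -0.1] op 0.819 steps 1
[np.float64(-1.5), np.float64(-1.8), np.float64(0.6), np.float64(0.47)]
```

View pics/s16z.png

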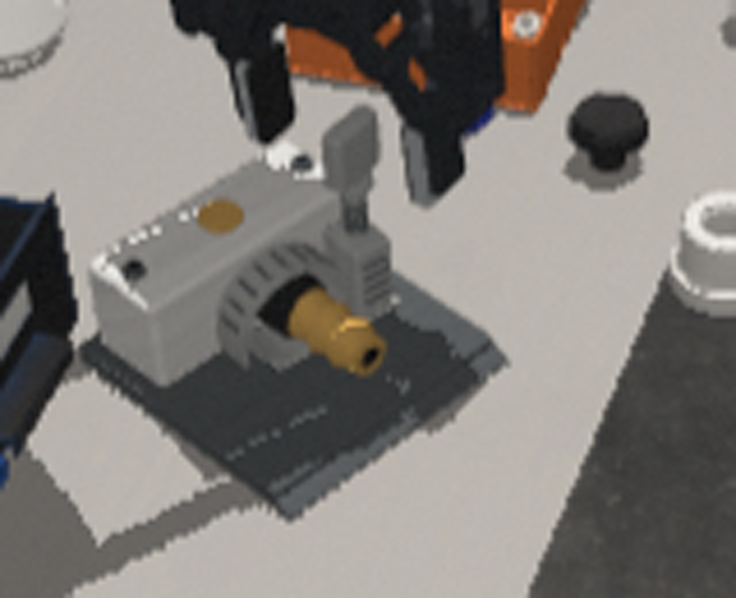

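View pics/w16.png

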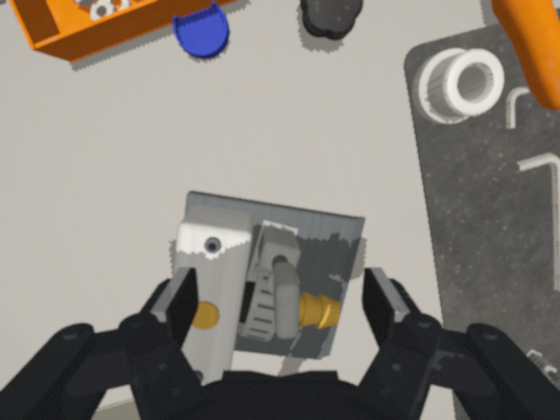

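The key is released and lies across the stub. Now I retreat upward and clear the view.

>>> {"api": "arm_command", "payload": {
  "moves": [0,0,-20,0,-1,0,0,-45,0,-1,0,0,-45,0,-1,20,-40,-10,0,-1,20,-40,-10,0,-1]
}}

```text
t: 10.5
eef_pos: [0.6293, 0.2282, 0.1972]
tcp_rot: [0.974, 0.225, 0.017, 0.026]
force: [0.0, -0.2, -0.0]
opening: 0.998
```

```bash
python3 - <<'E'
from plan import *
mplan(-14,-38,.0695,106-80)
E
```

```text
TCP in man frame 74.0 -58.0
t 10.5 pos [629.3 228.2 197.2] yaw 26.03 tilt z [ 0.0453 -0.0432 -0.998 ] F [ 0.  -0.2 -0. ] op 0.998 steps 1
[np.float64(-35.1), np.float64(83.2), np.float64(127.7), np.float64(0.03)]
```

>>> {"api": "arm_command", "payload": {
  "moves": [-20,44,-3,0,-1,-20,44,-3,0,-1,-20,44,-3,0,-1,-20,44,-3,0,-1,-20,44,-3,0,-1]
}}

```text
t: 11.0
eef_pos: [0.6382, 0.0079, 0.2251]
tcp_rot: [0.969, 0.245, 0.022, 0.023]
force: [0.8, 0.7, 0.2]
opening: 1.002
```

>>> {"api": "arm_command", "payload": {
  "moves": [-20,44,-3,0,-1,-20,44,-3,0,-1,-20,44,-3,0,-1,-20,44,-3,0,-1]
}}

```text
t: 11.4
eef_pos: [0.6499, -0.1909, 0.2451]
tcp_rot: [0.969, 0.246, 0.023, 0.023]
force: [1.3, -0.2, 0.2]
opening: 1.001
```

```bash
python3 - <<'E'
from plan import *
import pickle
p=arm.read_camera('top'); pickle.dump(p,open('t17.pkl','wb')); print(arm.sense()['eef_pos'])
cv2.imwrite('pics/t17z.png',cv2.resize(p['frame'][170:260,140:250,::-1],None,fx=7,fy=6.5,interpolation=cv2.INTER_CUBIC))
print(arm.tip_of(p,'clamp')[:2],arm.tip_of(p,'small_clamp')[:1])
p=arm.read_camera('scene'); pickle.dump(p,open('s17.pkl','wb'))
cv2.imwrite('pics/s17z.png',cv2.resize(p['frame'][110:240,160:320,::-1],None,fx=4.6,fy=4.6,interpolation=cv2.INTER_CUBIC))
print(arm.tip_of(p,'clamp')[:2],arm.tip_of(p,'small_clamp')[:1])
E
```

```text
[ 0.6512863  -0.20091362  0.24627724]
[{'position': [0.6013, 0.1283, 0.0084], 'confidence': 0.76}] [{'position': [0.6087, -0.1134, 0.0046], 'confidence': 0.71}]
[{'position': [0.6012, 0.1275, 0.0104], 'confidence': 0.74}] [{'position': [0.6092, -0.1121, 0.0056], 'confidence': 0.83}]
```

View pics/t17z.png

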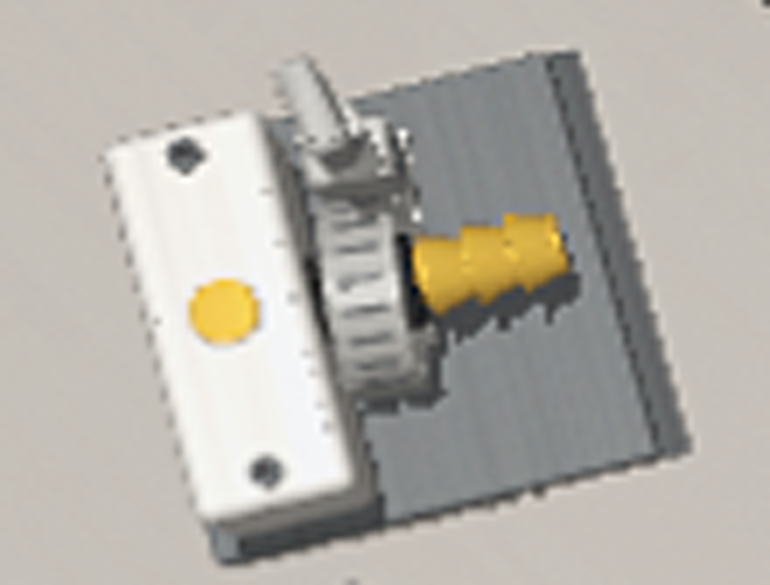

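View pics/s17z.png

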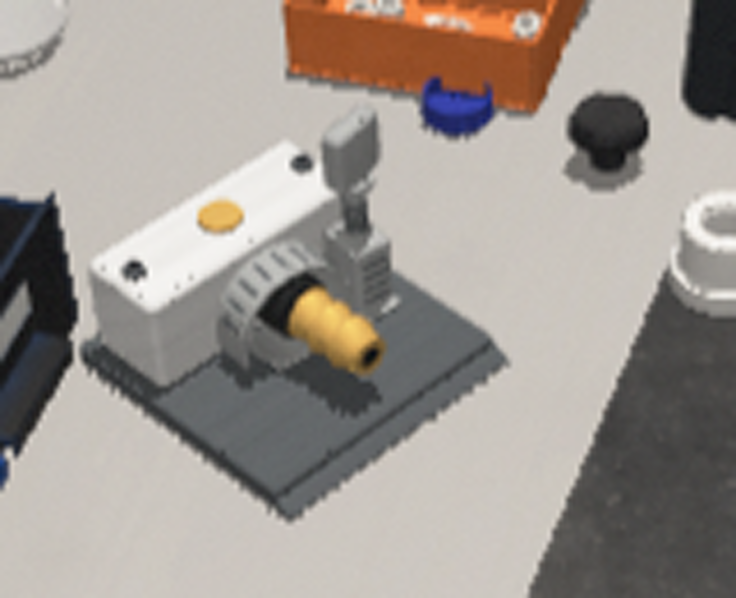

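```bash
python3 - <<'E'
from fit import *
import pickle
q=[.5939,.1411,np.radians(105.96)]
def W(qk,xm,ym):
    o=place([[xm,ym,0]],q)[0]
    a=np.radians(-np.degrees(qk)); L=[]
    for z in(74,100):
        c=np.array([[13,5],[-13,5],[-13,-5],[13,-5]])@np.array([[np.cos(a),np.sin(a)],[-np.sin(a),np.cos(a)]])+[xm,ym-36]
        L.append(place(np.c_[c,[z]*4],q))
    return L
th=np.linspace(0,2*np.pi,40)
for nm,off,(fx,fy),cr in(('t17',(140,170),(7,6.5),(slice(170,260),slice(140,250))),('s17',(160,110),(4.6,4.6),(slice(110,240),slice(160,320)))):
    p=pickle.load(open(nm+'.pkl','rb'))
    f=cv2.resize(p['frame'][cr[0],cr[1],::-1],None,fx=fx,fy=fy,interpolation=cv2.INTER_CUBIC)
    def dr(P,col,cl=True): cv2.polylines(f,[((proj(p,P)-off)*[fx,fy]).astype(np.int32)],cl,col,1)
    for L in W(1.4,-14,-2.5): dr(L,(0,0,255))
    dr(W(1.1,-14,-2.5)[1],(255,0,0))
    dr(place([[-26,-49.5,10],[-2,-49.5,10],[-2,10.5,10],[-26,10.5,10]],q),(0,255,0))
    cv2.imwrite(f'pics/{nm}o.png',f)
E
```

```text
(no output)
```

View pics/t17o.png

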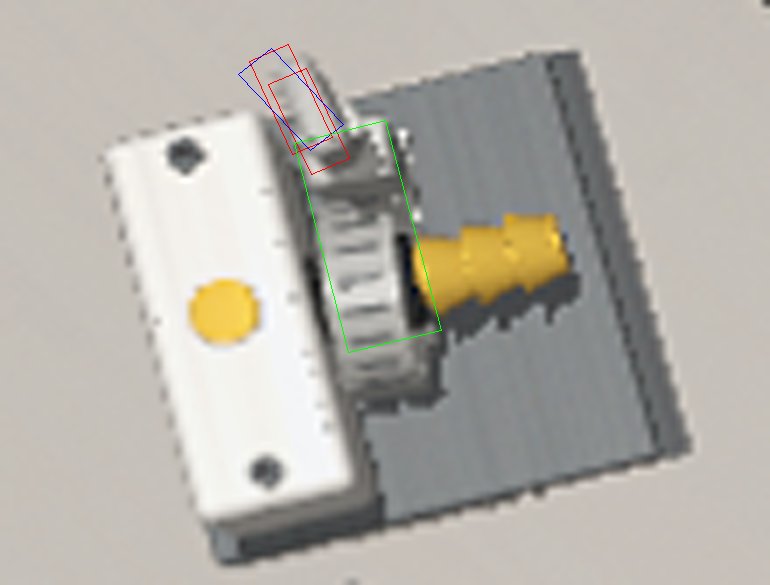

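View pics/s17o.png

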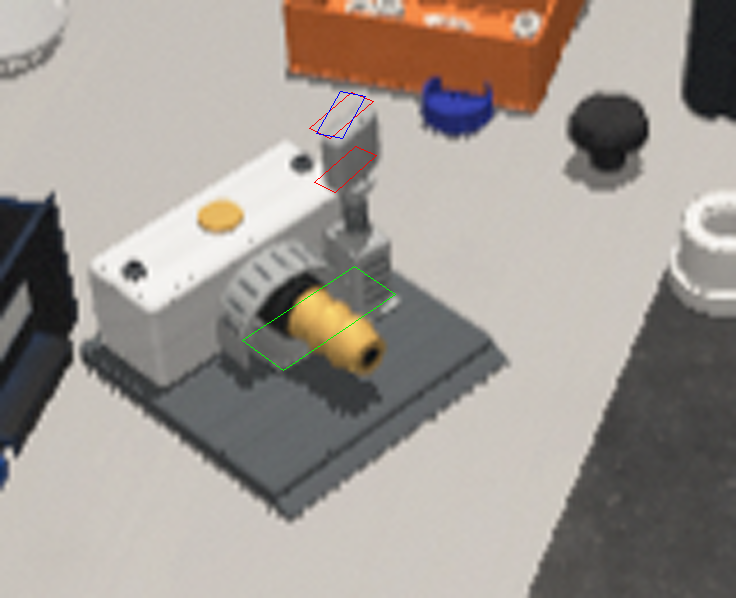

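The position checks out, but the key angle needs a closer look. I'll go back to the earlier safe vantage ahead of the stub and use the wrist camera.

```bash
python3 - <<'E'
from plan import *
mplan(-90,-30,.17,106,n=10)
E
```

```text
TCP in man frame -331.6 36.8
t 11.7 pos [ 649.7 -187.8  244.4] yaw 28.61 tilt z [ 0.054  -0.0321 -0.998 ] F [-1.3  0.4 -0.6] op 0.999 steps 10
[np.float64(11.8), np.float64(-22.1), np.float64(7.4), np.float64(-7.74)]
[np.float64(14.7), np.float64(-20.3), np.float64(7.4), np.float64(-7.74)]
[np.float64(17.3), np.float64(-18.2), np.float64(7.4), np.float64(-7.74)]
[np.float64(19.6), np.float64(-15.7), np.float64(7.4), np.float64(-7.74)]
[np.float64(21.5), np.float64(-12.9), np.float64(7.4), np.float64(-7.74)]
[np.float64(23.0), np.float64(-9.9), np.float64(7.4), np.float64(-7.74)]
[np.float64(24.2), np.float64(-6.7), np.float64(7.4), np.float64(-7.74)]
[np.float64(24.8), np.float64(-3.4), np.float64(7.4), np.float64(-7.74)]
[np.float64(25.1), np.float64(0.0), np.float64(7.4), np.float64(-7.74)]
[np.float64(24.8), np.float64(3.4), np.float64(7.4), np.float64(-7.74)]
```

>>> {"api": "arm_command", "payload": {
  "moves": [12,-22,5,-7.7,-1,15,-20,5,-7.7,-1,17,-18,5,-7.7,-1,19.5,-16,5,-7.7,-1,21.5,-13,5,-7.7,-1]
}}

```text
t: 12.2
eef_pos: [0.6481, -0.0526, 0.2145]
tcp_rot: [0.824, 0.566, 0.013, 0.028]
force: [1.1, -0.6, 0.1]
opening: 1.001
```

>>> {"api": "arm_command", "payload": {
  "moves": [23,-10,5,-7.7,-1,24,-7,5,-7.7,-1,25,-3.5,5,-7.7,-1,25,0,5,-7.7,-1,12,3.5,0,-7.7,-1]
}}

```text
t: 12.7
eef_pos: [0.6382, 0.0783, 0.1885]
tcp_rot: [0.572, 0.82, 0.002, 0.028]
force: [-0.4, 0.0, -0.1]
opening: 1.0
```

>>> {"api": "arm_command", "payload": {
  "moves": [0,0,0,0,-1]
}}

```text
t: 12.8
eef_pos: [0.6369, 0.0824, 0.1882]
tcp_rot: [0.569, 0.822, 0.002, 0.027]
force: [0.5, 0.7, 0.1]
opening: 0.999
```

```bash
python3 - <<'E'
from plan import *
import pickle
arm.read_camera('wrist');arm.read_camera('wrist')
p=arm.read_camera('wrist'); save(p,'w18'); pickle.dump(p,open('w18.pkl','wb'))
mplan(-90,-30,.17,106)
print(arm.tip_of(p,'clamp')[:1],arm.tip_of(p,'manifold')[:1])
E
```

```text
TCP in man frame -71.6 -25.1
t 12.95 pos [637.7  79.1 188.5] yaw 110.14 tilt z [ 0.048  -0.028  -0.9985] F [ 0.5 -0.7 -0.1] op 1.004 steps 1
[np.float64(-18.7), np.float64(3.6), np.float64(18.5), np.float64(4.14)]
[{'position': [0.6022, 0.1294, 0.0113], 'confidence': 0.62}] [{'position': [0.5974, 0.141, 0.0026], 'confidence': 0.66}]
```

View pics/w18.png

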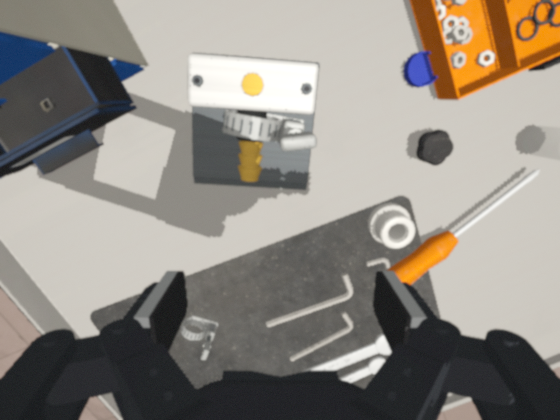

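```bash
python3 - <<'E'
from fit import *
import pickle
p=pickle.load(open('w18.pkl','rb'))
f=cv2.resize(p['frame'][45:195,180:330,::-1],None,fx=5,fy=4,interpolation=cv2.INTER_CUBIC)
f=cv2.resize(p['frame'][85:170,205:330,::-1],None,fx=6.2,fy=6.2,interpolation=cv2.INTER_CUBIC)
cv2.imwrite('pics/w18z.png',f)
E
```

```text
(no output)
```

View pics/w18z.png

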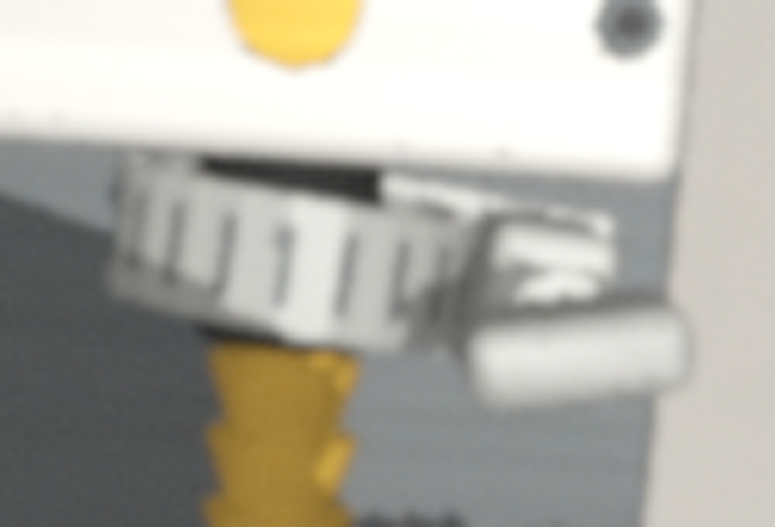

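```bash
python3 - <<'E'
from fit import *
import pickle
p=pickle.load(open('w18.pkl','rb'))
o=np.array([205,85.])
def yw(a,b,z):
    X=onz(p,np.array([a,b])/6.2+o,z); d=X[1]-X[0]; return np.degrees(np.arctan2(d[1],d[0])),np.linalg.norm(d),X
for n,a,b,z in [('block edge',(0,140),(670,180),.053),('foot back edge',(385,180),(610,213),.013),('key back edge',(480,340),(670,310),.095),('key front edge',(492,410),(688,380),.095),('band top slot edge L-R mid',(130,190),(450,240),.05),
  ('band front edge',(110,290),(290,335),.04)]:
    y,l,X=yw(a,b,z); print(n,round(y+90,1),round(l*1000,1),X.round(4).tolist())
E
```

```text
block edge 106.8 88.1 [[0.5595, 0.1301, 0.053], [0.6438, 0.1555, 0.053]]
foot back edge 102.1 34.5 [[0.6089, 0.1406, 0.013], [0.6427, 0.1479, 0.013]]
key back edge 118.9 22.0 [[0.6239, 0.1315, 0.095], [0.6432, 0.1421, 0.095]]
key front edge 118.7 23.0 [[0.628, 0.1244, 0.095], [0.6481, 0.1355, 0.095]]
band top slot edge L-R mid 101.3 43.1 [[0.577, 0.1295, 0.05], [0.6192, 0.138, 0.05]]
band front edge 95.9 25.8 [[0.5774, 0.1148, 0.04], [0.603, 0.1174, 0.04]]
```

```bash
python3 - <<'E'
from plan import *
s=arm.sense(); print(s['t'],s['force']); print(arm.finish_job())
E
```

```text
13.05 [ 0.23741919 -0.16262759 -0.11556206]
the job is handed in; nothing more can be done
None
```

I fitted the larger clamp over the barbed stub, stood it on the base plate, turned its key about 80° clockwise by the gripper and let go. I handed the job in at about 13 s of the 38 s allowed; no verdict was reported.

**Last camera checks:**

| Check | Measured | Limit |
|---|---|---|
| Clamp origin along the stub (x in the manifold frame) | -14 to -16 mm | -26 to 0 mm |
| Clamp origin sideways (y) | -2 to -4 mm | ±13 mm |
| Clamp origin height (z) | 8–11 mm | under 16 mm |
| Clamp out of line with the stub | about 4–5° | under 17° |
| Key angle | about 1.28 rad, good to a few degrees | at least 1.1 rad |

- **Tilt:** the clamp looked upright in the pictures. I only judged this by eye and from a rough comparison of the key and foot positions.
- **Robot:** the arm was clear of everything at hand-in and the wrist force read about zero.
- **Smaller clamp:** it was not touched. The position readings before and after agree to within about 6 mm.

**What disagreed:**
- The clamp turned a few degrees with the key. Less than the full 80° therefore went into tightening, and the key is probably a little short of its stop.
- The foot sits about 5–7 mm from the block rather than tight against it. That is inside the 14 mm allowed, so I left it.
- In the last overlays the key appeared lower than my model by several millimetres. I took this as the key moving down as it tightened, but did not confirm it.

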